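# Rack the last dye bottle and shut the keeper bar

### The arm

A 6-joint arm with a two-finger parallel gripper is mounted at the origin on the work surface; the furniture and walls round the work are solid. World frame = base frame: x ahead of the robot, y to its left, z up, the work surface at z = 0. Lengths are in m, angles in degrees, forces in N, time in s.
With the tool pointing down it reaches from about 0.25 to 0.725 m from the base axis. Payload 9.7 kg.
Tool frame: the origin (TCP) lies at the very end of the fingers, on their centre line; the grasp point (between the pads) lies 19 mm behind it (bot.grip_depth is the distance from the TCP to the grasp point, in m); z points along the fingers, y is the direction in which the jaws open and shut (so a half turn about z gives the same grasp; the last joint's range is limited). The gripper opens to 85 mm and grips with 20 to 120 N. Pads are 22 mm wide; open, the fingers measure 114 mm over their backs; the gripper's body (76 mm by 85 mm) begins 54 mm behind the grasp point. The pads swing forward as they close: fully open they stand 13 mm farther back than shut.
Start: joints at [63.484, 4.979, 10.078, 95.1, 0, 90], TCP at [0.246, 0.492, 0.231] pointing down, gripper open.
Joint ranges: [-179.16, 179.16], [-48.56, 103.87], [-65.8, 70.77], [-126.05, 130.52], [-82.76, 87.17], [-180, 180]. Speed limits (degrees/s): [127.2, 127.2, 147.25, 180, 180, 180].

### API

Orientations are given as [roll, pitch, yaw] about the fixed x, y, z axes, in that order (R = Rz(yaw) Ry(pitch) Rx(roll)).
In Python, from workcell import telemetry, optics, order, bot gives the robot as it stands. The module is installed in compiled form; this text tells all that it offers.
- The arm moves only by the shell command python3 -m inch 'ROWS' [FORCE]. ROWS is JSON, a list of rows, each a list of 7 numbers: the shift along the tool's x, y, z in m, then the turn, a rotation vector about the tool's x, y, z in rad, then the closure, from 0 (fully open) to 1 (shut). In form: [[tx, ty, tz, rx, ry, rz, grip], ...]. A call has 1 to 12 rows; each row is the pose to reach, as a shift and turn from the pose commanded when the call began, along the tool's axes at that moment; what a row does not reach only later rows make up. A row lasts 1/12 s, in which the tool goes at most 41.7 mm and 7.16 degrees, less where a joint would pass 70% of its speed; a pose out of reach is approached as far as the arm can. A call with a gripper value outside its range is refused whole. The fingers move at their own pace and stop on an object; FORCE is the grip in N (left out, the last holds). Time passes only in rows, so rows that repeat a pose let the fingers close. It gives the time, the measured TCP pose, the force and the opening at its end, in the units of the state.
- telemetry.get_obs(): the state, without advancing time (a new reading comes with each control period).
- optics.camera(name): name is "scene" or "side" or "wrist"; returns (picture, depth): 384x512x3 uint8, red, green, blue; 384x512 float32, m along the optical axis (not along the pixel's ray), 0 where there is no reading.
- optics.camera_info(name): a dict with "camera_matrix" (3x3 intrinsics, pixels), "xyz" and "attitude" of the camera in the world; the wrist camera has in their place "mount" (4x4, takes a point from camera to tool coordinates, whose origin is the TCP and whose axes are the flange's). Camera axes: x right, y down, z forward; pixel columns grow to the right and rows downward; lengths in m; the calibration is good to about 2 mm. A picture is of the moment at which its call begins: read the wrist's pose just before it. camera_info takes no time and is no camera call.
- order.job_done(): hands the job in, once; it reports no verdict.
The state is a dict: "time": time; "q": joint angles; "qd": joint speeds; "joint_efforts": joint torques, N m; "ee_pos": TCP position; "tcp_rot": TCP orientation; "wrist_force": force on the tool from outside, world axes, zero at the start; "torque": the same for the moment, N m; "opening": finger opening in m.
Only numpy, scipy, OpenCV 4.12 (cv2) and the standard library are available. Lean on these libraries where they do the work, as an engineer would, in place of code of your own. Each camera call takes 0.05 s, during which the arm holds its last target. There are 200 camera calls.

### The job

One squeeze bottle of dye still stands out on the cloth in front of the bottle rack; it is brim-full and uncapped, so do not grip or lift it: with the fingertips push it gently, low on its body, so that it slides upright into the empty bay until it stands fully home against the back board. Then gently push the swinging keeper bar shut across the front of the bottles, and leave everything else where it stands.

Things in the scene. Friction and masses are not known exactly. Their poses are not given: they have to be found in the camera images.
- bottle: The white squeeze bottle that stands out on the cloth in front of the rack, upright, open nozzle on top. Round: diameter 53 up to a height of 117, shoulder up to 125, thin nozzle up to 160. About 0.2 kg. Origin at the centre of its underside, z up. It slides on the cloth when pushed within about 30 of the table and tips when pushed high
- racked_a: One of two identical white squeeze bottles (53 diameter, 160 tall) already standing in the rack; either may be left or right of the other, and the empty bay can be any of the three. Origin at the centre of its underside
- racked_b: The other of the two bottles already standing in the rack, same size, same origin
- drip_pad: Round white paper drip pad, 48 diameter, under 1 thick, fixed flat on the table in the rack's empty bay. Origin at its centre on the table: this is where the axis of the bottle stands when it is fully home in that bay. Its own yaw means nothing
- rack: Wooden bottle rack, fixed, 222 wide. Origin at table level, middle of the front face of its back board (95 high); its -x axis points out of the open front, y to the left along the row. Three bays without a floor, centred at y = +70, 0, -70, each 62 wide between dividers 8 thick, 45 high, whose round noses lie 37 in front of the back board. A seated bottle's axis is 28 in front of the board
- hinge (a point): Vertical hinge axis of the keeper bar at the rack's left end, at the bar's mid height (58 above the table), 67 in front of the back board and 139.5 left of the rack's middle. It sits on a slim steel bracket (top 70 above the table); a like bracket with the bar's catch stands at the rack's right end, 139.5 right of the middle, reaching 75 in front of the back board
- bar_mid (a point): Point on the middle line of the keeper bar, 135 from the hinge axis, 58 above the table. The bar is flat steel, 7 thick, 16 high (from 50 to 66 above the table) and 278 long from the hinge
- keeper (a joint): Angle of the keeper bar in rad: 0 = shut against its stop, lying along the row across the front of the bottles; 1.57 = pointing straight out of the rack's front; larger = swung further out to the left. Starts between 1.57 and 2.0. Stiff hinge, stays where it is left; about 1 N at its middle moves it. Shut, its rear face clears a fully seated bottle by 9 mm
- jar_a: Small paint jar, 52 diameter, 55 tall, on the left of the table; to be left alone. Origin at the centre of its underside
- jar_d: Small paint jar, 56 diameter, 55 tall, on the left of the table; to be left alone. Origin at the centre of its underside
- stamp_c: Wooden printing block, 55 x 57 x 27, on the right of the rack; to be left alone. Origin at the centre of its underside
- tape: Roll of masking tape lying flat, 104 diameter, 25 high, on the right; to be left alone. Origin at the centre of its underside
- tub: White plastic tub, 66 diameter, 50 tall, on the right; to be left alone. Origin at the centre of its underside
- dropper: Small dropper bottle, 34 diameter, 102 tall, at the back left; to be left alone. Origin at the centre of its underside

How it is judged:
By the outcome, as a careful person would: the job done as asked, in the order asked, and still so for the second after the job is handed in, with the robot touching nothing.
It also fails if it takes over 72 s, if anything falls off the work surface, if the arm or the gripper's body presses on something with over 40 N, if the wrist force passes 120 N, or if a joint passes its speed limit or range.

## Working session

There is one attempt and no reset: what is moved stays moved. The work goes in short steps, Python scripts to look and compute and a shell command to move; the robot and the scene stay as the last step left them, time stands still between calls to the robot, and variables do not carry over. Pictures are saved under pics/ and viewed, about 8 in all and at most 12, crops included, and the job is handed in when it is done.

```bash
mkdir -p pics; cat > h.py <<'E'
import numpy as np, cv2
from scipy.spatial.transform import Rotation as R
from workcell import telemetry, optics, order, bot
def cam(n):
    i=optics.camera_info(n); o=telemetry.get_obs(); p,d=optics.camera(n)
    K=np.array(i["camera_matrix"])
    if n=="wrist":
        T=np.eye(4);T[:3,:3]=R.from_euler('xyz',o["tcp_rot"],degrees=True).as_matrix();T[:3,3]=o["ee_pos"];T=T@np.array(i["mount"])
    else:
        T=np.eye(4);T[:3,:3]=R.from_euler('xyz',i["attitude"],degrees=True).as_matrix();T[:3,3]=i["xyz"]
    return p,d,K,T
def cloud(d,K,T):
    v,u=np.mgrid[:d.shape[0],:d.shape[1]]
    c=np.stack([(u-K[0,2])/K[0,0]*d,(v-K[1,2])/K[1,1]*d,d],-1)
    w=c@T[:3,:3].T+T[:3,3]; w[d==0]=np.nan; return w
def save(n,p): cv2.imwrite("pics/"+n,cv2.cvtColor(p,cv2.COLOR_RGB2BGR))
E
python3 - <<'E'
from h import *
print(telemetry.get_obs())
for n in("scene","side"):
    p,d,K,T=cam(n); save(n+".png",p); np.savez(n,p=p,w=cloud(d,K,T),K=K,T=T); print(n,optics.camera_info(n))
a=np.vstack([cv2.imread("pics/scene.png"),cv2.imread("pics/side.png")])
E
```

```text
{'time': 0.0, 'q': array([6.34835248e+01, 5.01062689e+00, 1.00334777e+01, 9.51008860e+01,
       1.16690592e-03, 9.00009558e+01]), 'qd': array([ 0.001448  ,  0.04551248, -0.04996854, -0.00474737,  0.04363544,
        0.08478299]), 'joint_efforts': array([ 2.71707904e-03, -5.20389283e+01,  4.64807332e+01,  1.63104519e-02,
        4.40603765e-05,  2.90785039e-06]), 'ee_pos': array([0.24543535, 0.49192589, 0.23057888]), 'tcp_rot': array([-1.79921965e+02, -1.16560310e-03,  1.53482567e+02]), 'wrist_force': array([-0.09205323,  0.25916486,  0.08309731]), 'torque': array([0.03493778, 0.00267438, 0.01990181]), 'opening': 0.08547246983948238}
scene {'camera_matrix': array([[443.38080211,   0.        , 248.9969679 ],
       [  0.        , 443.38080211, 199.96481218],
       [  0.        ,   0.        ,   1.        ]]), 'xyz': array([-0.30655726, -0.56314029,  1.07781767]), 'attitude': array([-1.36385304e+02, -3.54413625e-02, -5.81441725e+01])}
side {'camera_matrix': array([[351.9209816 ,   0.        , 255.54355161],
       [  0.        , 351.9209816 , 192.66783754],
       [  0.        ,   0.        ,   1.        ]]), 'xyz': array([0.55833182, 0.7716834 , 0.60908728]), 'attitude': array([-1.23895452e+02, -7.45486025e-02,  1.75829427e+02])}
```

View pics/scene.png

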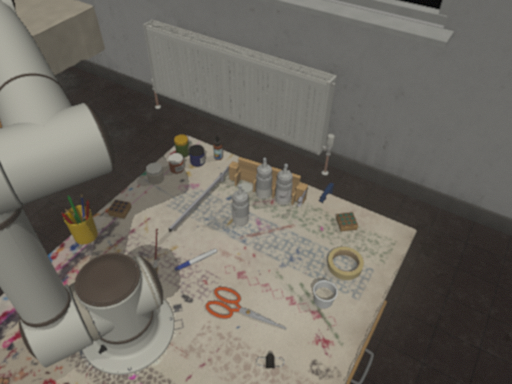

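View pics/side.png

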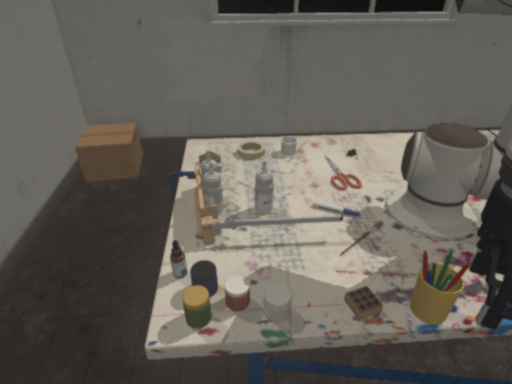

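The bar points out of the rack's front on its left side: scene (225,172)→(170,230), side (215,223)→(340,218). The free bottle is at scene (240,207). The racked bottles are at scene (264,182) and (284,187), so the left bay looks empty.

```bash
python3 - <<'E'
from h import *
for n in("scene","side"):
    z=np.load(n+".npz"); w=z["w"]; p=z["p"]
    roi=(w[...,0]>0.3)&(w[...,0]<0.95)&(abs(w[...,1])<0.45)&(w[...,2]<.2)
    print(n,"table z",np.nanmedian(w[...,2][roi]))
    m=(roi&(w[...,2]>0.1)).astype(np.uint8)
    k,l,s,c=cv2.connectedComponentsWithStats(m)
    for i in range(1,k):
        if s[i,4]>8:
            q=w[l==i]; print("hi",s[i].tolist(),q.mean(0).round(3),q.min(0).round(3),q.max(0).round(3))
    m=(roi&(w[...,2]>0.02)).astype(np.uint8)
    k,l,s,c=cv2.connectedComponentsWithStats(m)
    for i in range(1,k):
        if s[i,4]>15:
            q=w[l==i]; print("ob",s[i].tolist(),q.mean(0).round(3),q.min(0).round(3),q.max(0).round(3))
    # wood back board top
    hsv=cv2.cvtColor(p,cv2.COLOR_RGB2HSV)
    b=roi&(w[...,2]>.08)&(w[...,2]<.1)&(hsv[...,1]>70)
    q=w[b]; print("board",len(q)); 
    if len(q)>5:
        l=cv2.fitLine(q[:,:2].astype(np.float32),cv2.DIST_HUBER,0,.01,.01).ravel();t=(q[:,:2]-l[2:])@l[:2];print(l,t.min(),t.max(),l[2:]+l[:2]*t.min(),l[2:]+l[:2]*t.max())
im=np.hstack([cv2.resize(cv2.imread("pics/scene.png")[125:275,140:340],(400,300),interpolation=2),cv2.resize(cv2.imread("pics/side.png")[140:290,160:360],(400,300),interpolation=2)])
cv2.imwrite("pics/c1.png",cv2.convertScaleAbs(im,alpha=1.2))
E
```

```text
scene table z 0.002628956560188467
hi [256, 157, 16, 21, 188] [ 0.608 -0.05   0.122] [ 0.591 -0.07   0.1  ] [ 0.634 -0.02   0.16 ]
hi [277, 163, 15, 21, 201] [ 0.617 -0.119  0.122] [ 0.599 -0.14   0.1  ] [ 0.655 -0.082  0.162]
hi [232, 184, 16, 21, 213] [ 0.466 -0.05   0.122] [ 0.448 -0.07   0.1  ] [ 0.492 -0.022  0.163]
ob [168, 134, 37, 36, 734] [0.603 0.272 0.052] [0.531 0.211 0.02 ] [0.667 0.343 0.077]
ob [213, 135, 9, 22, 150] [0.682 0.186 0.057] [0.668 0.173 0.02 ] [0.702 0.203 0.105]
ob [171, 157, 137, 72, 2314] [ 0.596 -0.041  0.071] [ 0.3   -0.194  0.02 ] [0.675 0.095 0.162]
ob [146, 162, 17, 19, 257] [0.472 0.304 0.047] [0.449 0.28  0.02 ] [0.504 0.341 0.061]
ob [319, 182, 14, 16, 83] [ 0.719 -0.229  0.027] [ 0.683 -0.237  0.02 ] [ 0.766 -0.22   0.034]
ob [231, 184, 17, 39, 511] [ 0.461 -0.052  0.087] [ 0.445 -0.072  0.02 ] [ 0.492 -0.022  0.163]
ob [113, 199, 17, 11, 103] [0.314 0.309 0.026] [0.3   0.282 0.02 ] [0.333 0.344 0.031]
ob [336, 212, 22, 16, 250] [ 0.635 -0.339  0.027] [ 0.598 -0.376  0.021] [ 0.675 -0.301  0.033]
ob [327, 246, 36, 31, 436] [ 0.486 -0.399  0.026
[... 885 characters left out ...]
.5   -0.018  0.161]
ob [169, 171, 26, 5, 99] [ 0.724 -0.227  0.026] [ 0.686 -0.239  0.02 ] [ 0.767 -0.22   0.031]
ob [170, 240, 17, 33, 386] [0.688 0.198 0.058] [0.674 0.181 0.02 ] [0.705 0.207 0.104]
ob [182, 260, 36, 64, 1556] [0.634 0.292 0.057] [0.602 0.212 0.02 ] [0.666 0.341 0.074]
ob [225, 275, 25, 32, 652] [0.56  0.288 0.047] [0.535 0.254 0.02 ] [0.585 0.306 0.058]
ob [263, 284, 29, 33, 772] [0.482 0.318 0.048] [0.453 0.285 0.02 ] [0.508 0.338 0.057]
ob [345, 288, 24, 27, 339] [0.315 0.313 0.025] [0.3   0.282 0.02 ] [0.334 0.344 0.029]
board 207
[ 0.11519665 -0.9933427   0.6496775  -0.01953555] -0.08818971249416524 0.13100478465552146 [0.63951836 0.06806706] [ 0.66476883 -0.1496682 ]
```

View pics/c1.png

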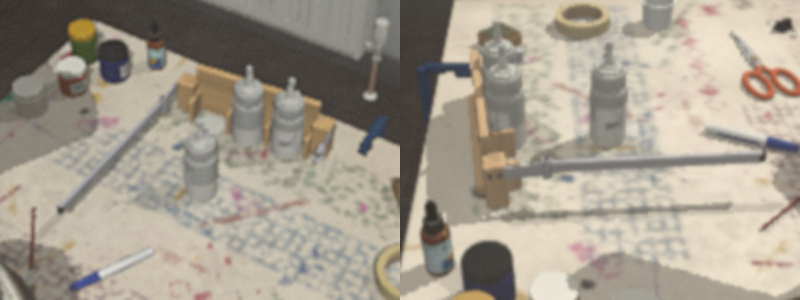

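Left bay confirmed empty: the pad shows at crop (210,125). Now for precise fits.

```bash
python3 - <<'E'
from h import *
from scipy.optimize import least_squares
S=np.load("scene.npz");D=np.load("side.npz")
def circ(c0,zr,r):
  for n,z in(("scene",S),("side",D)):
    w=z["w"]; q=w[(np.hypot(w[...,0]-c0[0],w[...,1]-c0[1])<r+.012)&(w[...,2]>zr[0])&(w[...,2]<zr[1])]
    if len(q)<15: print(n,"few");continue
    s=least_squares(lambda c:np.hypot(*(q[:,:2]-c).T)-r,c0,loss="soft_l1",f_scale=.002); print(n,c0,len(q),s.x.round(4),"rms",np.sqrt((s.fun**2).mean()).round(4))
circ((.475,-.042),(.02,.112),.0265);circ((.62,-.045),(.06,.112),.0265);circ((.628,-.112),(.05,.112),.0265)
for n,z in(("scene",S),("side",D)):
    w=z["w"];h=cv2.cvtColor(z["p"],cv2.COLOR_RGB2HSV)
    b=(w[...,2]>.045)&(w[...,2]<.075)&(w[...,0]>.25)&(w[...,0]<.55)&(w[...,1]>.03)&(w[...,1]<.19)
    q=w[b];print(n,"bar",len(q))
    l=cv2.fitLine(q[:,:2].astype(np.float32),cv2.DIST_HUBER,0,.01,.01).ravel();t=(q[:,:2]-l[2:])@l[:2]
    print(l,q[:,2].mean(),l[2:]+l[:2]*t.min(),l[2:]+l[:2]*t.max())
    # pad: white-ish on table, in bay
E
```

```text
scene (0.475, -0.042) 332 [ 0.4752 -0.043 ] rms 0.002
side (0.475, -0.042) 510 [ 0.475  -0.0486] rms 0.0017
scene (0.62, -0.045) 230 [ 0.6201 -0.0453] rms 0.0041
side (0.62, -0.045) 341 [ 0.6186 -0.0504] rms 0.0037
scene (0.628, -0.112) 260 [ 0.629 -0.115] rms 0.0032
side (0.628, -0.112) 110 [ 0.6297 -0.1216] rms 0.0051
scene bar 317
[0.9999927  0.00381236 0.42931032 0.08533785] 0.06321961213251184 [0.28433874 0.08478516] [0.54992759 0.08579769]
side bar 645
[0.9999974  0.00229381 0.4295087  0.08717544] 0.06102312909616212 [0.2887731  0.08685262] [0.54905615 0.08744966]
```

```bash
cat >> h.py <<'E'
def Rt(head,tilt,flip=1):
    h,t=np.radians([head,tilt]); f=np.array([np.cos(h),np.sin(h),0])
    a=np.sin(t)*f-np.array([0,0,np.cos(t)]); n=np.cos(t)*f+np.array([0,0,np.sin(t)])
    x=-flip*n; return np.stack([x,np.cross(a,x),a],1)
def plan(pos,Rm):
    o=telemetry.get_obs(); R0=R.from_euler('xyz',o["tcp_rot"],degrees=True).as_matrix()
    return (R0.T@(np.array(pos)-o["ee_pos"])).round(4),R.from_matrix(R0.T@Rm).as_rotvec().round(4)
E
python3 - <<'E'
from h import *
print(np.round(optics.camera_info("wrist")["mount"],3))
for f in(1,-1): print(plan((.30,.10,.25),Rt(22,0,f)),plan((.38,-.084,.2),Rt(22,35,f)))
E
```

```text
[[ 0.    -0.963 -0.268  0.069]
 [ 1.    -0.     0.     0.   ]
 [-0.    -0.268  0.963 -0.143]
 [ 0.     0.     0.     1.   ]]
(array([-0.2238, -0.3264, -0.019 ]), array([-1.100e-03, -5.000e-04, -8.468e-01])) (array([-0.3775, -0.4553,  0.0312]), array([-0.2595, -0.574 , -0.8193]))
(array([-0.2238, -0.3264, -0.019 ]), array([-7.0000e-04,  1.3000e-03,  2.2948e+00])) (array([-0.3775, -0.4553,  0.0312]), array([-0.6969,  0.315 ,  2.208 ]))
```

```bash
A="[-0.3775,-0.4553,0.031,-0.2595,-0.574,-0.8193,0.62]"; python3 -m inch '[[-0.2,-0.25,0,-0.13,-0.29,-0.41,0.62],[-0.2,-0.25,0,-0.13,-0.29,-0.41,0.62],[-0.2,-0.25,0,-0.13,-0.29,-0.41,0.62],[-0.2,-0.25,0,-0.13,-0.29,-0.41,0.62],[-0.2,-0.25,0,-0.13,-0.29,-0.41,0.62],[-0.3775,-0.4553,0.031,-0.2595,-0.574,-0.8193,0.62],[-0.3775,-0.4553,0.031,-0.2595,-0.574,-0.8193,0.62],[-0.3775,-0.4553,0.031,-0.2595,-0.574,-0.8193,0.62],[-0.3775,-0.4553,0.031,-0.2595,-0.574,-0.8193,0.62],[-0.3775,-0.4553,0.031,-0.2595,-0.574,-0.8193,0.62],[-0.3775,-0.4553,0.031,-0.2595,-0.574,-0.8193,0.62],[-0.3775,-0.4553,0.031,-0.2595,-0.574,-0.8193,0.62]]'
python3 -c "
from h import *
print(telemetry.get_obs()['q'].round(1));print(plan((.38,-.084,.2),Rt(22,35)))"
```

```text
time: 1.1
ee_pos: [0.4026, 0.1029, 0.2341]
tcp_rot: [179.6, 33.7, -158.1]
wrist_force: [0.9, 0.9, -0.6]
opening: 0.0322
[  9.3 -48.5 -35.3  70.3   7.4 -10.6]
(array([ 0.0944, -0.1648, -0.0231]), array([ 0.0066, -0.0234, -0.0011]))
```

```bash
python3 - <<'E'
from h import *
o=telemetry.get_obs();print(o["ee_pos"].round(4),o["tcp_rot"].round(1))
for z in(.2,.1):print(plan((.43,-.064,z),Rt(22,33)))
E
```

```text
[0.4026 0.1029 0.2341] [ 179.6   33.7 -158.1]
(array([ 0.0496, -0.1651,  0.0068]), array([ 0.0066,  0.0115, -0.001 ]))
(array([ 0.105 , -0.1657,  0.09  ]), array([ 0.0066,  0.0115, -0.001 ]))
```

```bash
python3 -m inch '[[0.05,-0.165,0.007,0,0.012,0,0.62],[0.05,-0.165,0.007,0,0.012,0,0.62],[0.05,-0.165,0.007,0,0.012,0,0.62],[0.05,-0.165,0.007,0,0.012,0,0.62],[0.05,-0.165,0.007,0,0.012,0,0.62],[0.05,-0.165,0.007,0,0.012,0,0.62],[0.105,-0.165,0.09,0,0.012,0,0.62],[0.105,-0.165,0.09,0,0.012,0,0.62],[0.105,-0.165,0.09,0,0.012,0,0.62],[0.105,-0.165,0.09,0,0.012,0,0.62],[0.105,-0.165,0.09,0,0.012,0,0.62]]'
python3 -c "
from h import *
print(telemetry.get_obs()['q'].round(1));print(plan((.43,-.064,.02),Rt(22,33)))
p,*_=cam('wrist');save('w1.png',p)"
```

```text
time: 2.02
ee_pos: [0.4277, -0.0616, 0.0996]
tcp_rot: [179.5, 32.8, -158.2]
wrist_force: [-0.5, -0.1, 0.3]
opening: 0.0324
[-23.  -39.8 -45.1  60.5  22.8 -40. ]
(array([ 0.0421, -0.0037,  0.0676]), array([ 0.0073, -0.0039, -0.0034]))
```

View pics/w1.png

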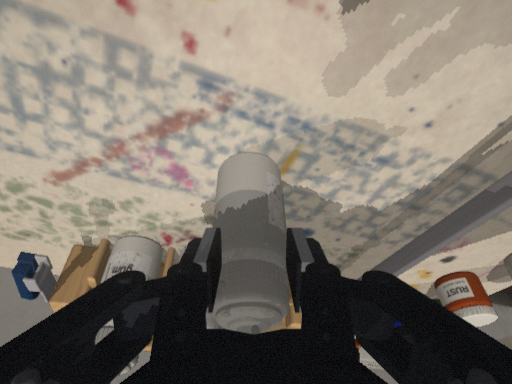

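The wrist view is inverted: the bottle (base at ~(250,155)) is centred between the two fingertips (~(213,240) and (290,240)). Next I descend, then push.

```bash
python3 -m inch '[[0.021,-0.002,0.034,0,0,0,0.62],[0.042,-0.004,0.067,0,0,0,0.62],[0.042,-0.004,0.067,0,0,0,0.62],[0.042,-0.004,0.067,0,0,0,0.62]]'
python3 - <<'E'
from h import *
o=telemetry.get_obs();c=o["ee_pos"];print(c,o["wrist_force"].round(2),o["q"].round(1))
h=np.array([np.cos(.384),np.sin(.384)]);b=np.array([.475,-.046])
x=np.array([.9925,.122]);home=np.array([.6105,.0215]);pre=home-.065*x
# TCP with contact = bottle -.031h
for b_ in(b,pre,home):
    print(b_,plan(list(b_-.031*h)+[.02],Rt(22,33)))
E
```

```text
time: 2.4
ee_pos: [0.4301, -0.0648, 0.0213]
tcp_rot: [179.4, 32.8, -158.3]
wrist_force: [0.7, -0.1, 0.9]
opening: 0.0325
[ 0.43010675 -0.06475289  0.02126703] [ 0.66 -0.1   0.9 ] [-23.4 -37.4 -52.6  50.8  23.  -40.3]
[ 0.475 -0.046] (array([-0.0142,  0.0005,  0.0106]), array([ 0.0073, -0.0041, -0.0037]))
[0.5459875 0.01357  ] (array([-0.0882,  0.0291,  0.0585]), array([ 0.0073, -0.0041, -0.0037]))
[0.6105 0.0215] (array([-0.141 ,  0.0122,  0.0924]), array([ 0.0073, -0.0041, -0.0037]))
```

```bash
python3 -m inch '[[-0.006,0,0.004,0,0,0,0.62],[-0.010,0,0.007,0,0,0,0.62],[-0.012,0,0.009,0,0,0,0.62],[-0.0142,0.0005,0.0106,0,0,0,0.62],[-0.017,0.0016,0.0124,0,0,0,0.62],[-0.020,0.0027,0.0143,0,0,0,0.62],[-0.0228,0.0038,0.0161,0,0,0,0.62],[-0.0256,0.0049,0.018,0,0,0,0.62],[-0.0285,0.006,0.0198,0,0,0,0.62],[-0.0313,0.0071,0.0216,0,0,0,0.62],[-0.0342,0.0082,0.0235,0,0,0,0.62],[-0.037,0.0093,0.0253,0,0,0,0.62]]'
cat > b.py <<'E'
from h import *
from scipy.optimize import least_squares
import sys
x=np.array([.9925,.122]);y=np.array([-.122,.9925]);home=np.array([.6105,.0215])
o=telemetry.get_obs();print(o["ee_pos"].round(4),o["wrist_force"].round(1),o["q"].round(0))
g=np.array(eval(sys.argv[1]))
for n in("scene","side"):
    p,d,K,T=cam(n);w=cloud(d,K,T)
    for zr,r in(((.075,.115),.0265),((.13,.17),.006)):
        q=w[(np.hypot(w[...,0]-g[0],w[...,1]-g[1])<.036)&(w[...,2]>zr[0])&(w[...,2]<zr[1])][:,:2]
        if len(q)<8: print(n,zr,"few");continue
        s=least_squares(lambda c:np.hypot(*(q-c).T)-r,g,loss="soft_l1",f_scale=.002).x
        print(n,zr[0],len(q),s.round(4),"rack rel home",((s-home)@x).round(4),((s-home)@y).round(4))
E
python3 b.py "[.495,-.03]"
```

```text
time: 3.4
ee_pos: [0.4685, -0.0395, 0.0195]
tcp_rot: [179.5, 32.8, -158.2]
wrist_force: [-4.3, -2.9, 4.9]
opening: 0.032
[ 0.4685 -0.0395  0.0195] [-4.3 -2.9  4.9] [-17. -33. -51.  46.  20. -34.]
scene (0.075, 0.115) few
scene (0.13, 0.17) few
side 0.075 243 [ 0.4947 -0.0334] rack rel home -0.1216 -0.0404
side 0.13 49 [ 0.4948 -0.0318] rack rel home -0.1213 -0.0388
```

```bash
python3 -m inch '[[-0.0028,0.0012,0.0018,0,0,0,0.62],[-0.0056,0.0024,0.0036,0,0,0,0.62],[-0.0084,0.0036,0.0054,0,0,0,0.62],[-0.0112,0.0048,0.0072,0,0,0,0.62],[-0.014,0.006,0.009,0,0,0,0.62],[-0.0168,0.0072,0.0108,0,0,0,0.62],[-0.0196,0.0084,0.0126,0,0,0,0.62],[-0.0224,0.0096,0.0144,0,0,0,0.62],[-0.0252,0.0108,0.0162,0,0,0,0.62],[-0.028,0.012,0.018,0,0,0,0.62],[-0.0308,0.0132,0.0198,0,0,0,0.62],[-0.0336,0.0144,0.0216,0,0,0,0.62]]'
python3 b.py "[.525,-.005]"
python3 -c "
from h import *
h=np.array([np.cos(.384),np.sin(.384)]);x=np.array([.9925,.122]);home=np.array([.6105,.0215])
for k in (.065,0):print(plan(list(home-k*x-.029*h)+[.02],Rt(22,33)))"
```

```text
time: 4.5
ee_pos: [0.5, -0.011, 0.0194]
tcp_rot: [179.5, 32.8, -158.2]
wrist_force: [-1.0, -1.7, -0.6]
opening: 0.0326
[ 0.5    -0.011   0.0194] [-1.  -1.7 -0.6] [-11. -29. -49.  42.  18. -29.]
scene 0.075 11 [0.5272 0.0022] rack rel home -0.085 -0.009
scene (0.13, 0.17) few
side 0.075 258 [ 0.5264 -0.0048] rack rel home -0.0866 -0.0158
side 0.13 49 [ 0.5266 -0.0035] rack rel home -0.0863 -0.0146
(array([-0.0193,  0.0054,  0.0119]), array([ 0.0069, -0.0034, -0.0031]))
(array([-0.0722, -0.0115,  0.0458]), array([ 0.0069, -0.0034, -0.0031]))
```

```bash
python3 -m inch '[[-0.0028,0.001,0.0017,0,0,0,0.62],[-0.0056,0.002,0.0034,0,0,0,0.62],[-0.0084,0.003,0.0051,0,0,0,0.62],[-0.0112,0.004,0.0068,0,0,0,0.62],[-0.014,0.005,0.0085,0,0,0,0.62],[-0.0168,0.006,0.0102,0,0,0,0.62],[-0.0193,0.0065,0.0119,0,0,0,0.62]]'
python3 b.py "[.546,.0135]"
python3 - <<'E'
from h import *
h=np.array([np.cos(.384),np.sin(.384)]);x=np.array([.9925,.122]);home=np.array([.6105,.0215])
print(plan(list(home-.029*h)+[.02],Rt(22,33)))
p,d,K,T=cam("wrist");s,_,_,_=cam("scene");e,*_=cam("side")
im=np.hstack([cv2.resize(p[::-1,::-1],(400,300)),cv2.resize(e[140:260,180:340],(400,300))]);save("c2.png",im)
E
```

```text
time: 5.18
ee_pos: [0.5187, 0.0035, 0.02]
tcp_rot: [179.5, 32.8, -158.2]
wrist_force: [-0.7, -1.6, -1.0]
opening: 0.0326
[0.5187 0.0035 0.02  ] [-0.7 -1.6 -1. ] [ -8. -26. -47.  40.  16. -26.]
scene 0.075 16 [0.5439 0.0166] rack rel home -0.0667 0.0032
scene (0.13, 0.17) few
side 0.075 260 [0.5458 0.01  ] rack rel home -0.0656 -0.0035
side 0.13 53 [0.5466 0.0116] rack rel home -0.0646 -0.0021
(array([-0.0529, -0.0178,  0.0339]), array([ 0.0067, -0.0035, -0.0032]))
```

View pics/c2.png

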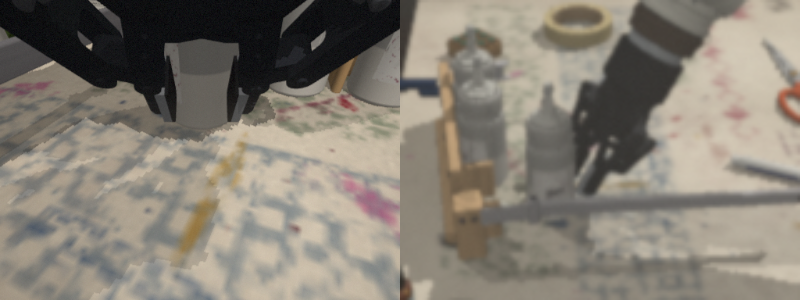

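Bottle upright, aligned with the left bay (y offset ≈0–1 mm relative to its racked neighbours). Pushing straight in.

```bash
python3 -m inch '[[-0.0022,-0.0007,0.0014,0,0,0,0.62],[-0.0044,-0.0015,0.0028,0,0,0,0.62],[-0.0066,-0.0022,0.0042,0,0,0,0.62],[-0.0088,-0.003,0.0056,0,0,0,0.62],[-0.011,-0.0037,0.007,0,0,0,0.62],[-0.0132,-0.0044,0.0084,0,0,0,0.62],[-0.0154,-0.0052,0.0098,0,0,0,0.62],[-0.0176,-0.0059,0.0112,0,0,0,0.62],[-0.0198,-0.0066,0.0126,0,0,0,0.62],[-0.022,-0.0074,0.014,0,0,0,0.62],[-0.0242,-0.0081,0.0155,0,0,0,0.62],[-0.0264,-0.0089,0.017,0,0,0,0.62]]'
python3 b.py "[.579,.0175]"
```

```text
time: 6.43
ee_pos: [0.5511, 0.0068, 0.0199]
tcp_rot: [179.5, 32.8, -158.2]
wrist_force: [-1.5, -0.1, 1.3]
opening: 0.0328
[0.5511 0.0068 0.0199] [-1.5 -0.1  1.3] [ -7. -21. -44.  38.  16. -25.]
scene 0.075 13 [0.5718 0.0208] rack rel home -0.0385 0.0041
scene (0.13, 0.17) few
side 0.075 263 [0.5774 0.0131] rack rel home -0.0338 -0.0043
side 0.13 52 [0.5773 0.0143] rack rel home -0.0338 -0.0031
```

```bash
python3 -m inch '[[-0.0022,-0.0007,0.0014,0,0,0,0.62],[-0.0044,-0.0015,0.0028,0,0,0,0.62],[-0.0066,-0.0022,0.0042,0,0,0,0.62],[-0.0088,-0.003,0.0056,0,0,0,0.62],[-0.011,-0.0037,0.007,0,0,0,0.62],[-0.0132,-0.0044,0.0084,0,0,0,0.62],[-0.0154,-0.0052,0.0098,0,0,0,0.62],[-0.0176,-0.0059,0.0112,0,0,0,0.62]]'
python3 b.py "[.601,.020]"
```

```text
time: 7.2
ee_pos: [0.5727, 0.0091, 0.02]
tcp_rot: [179.5, 32.8, -158.2]
wrist_force: [-1.9, -0.3, 0.6]
opening: 0.0324
[0.5727 0.0091 0.02  ] [-1.9 -0.3  0.6] [ -7. -18. -41.  37.  15. -25.]
scene 0.075 12 [0.5939 0.0227] rack rel home -0.0163 0.0032
scene (0.13, 0.17) few
side 0.075 270 [0.5991 0.0154] rack rel home -0.0121 -0.0047
side 0.13 54 [0.5992 0.0171] rack rel home -0.0118 -0.003
```

```bash
python3 -m inch '[[-0.0016,-0.0005,0.001,0,0,0,0.62],[-0.0032,-0.0011,0.0021,0,0,0,0.62],[-0.0048,-0.0016,0.0031,0,0,0,0.62],[-0.0064,-0.0022,0.0042,0,0,0,0.62],[-0.008,-0.0027,0.0052,0,0,0,0.62],[-0.008,-0.0027,0.0052,0,0,0,0.62]]'
python3 b.py "[.610,.021]"
```

```text
time: 7.8
ee_pos: [0.5826, 0.0102, 0.02]
tcp_rot: [179.5, 32.8, -158.2]
wrist_force: [-0.6, -0.1, 0.1]
opening: 0.0325
[0.5826 0.0102 0.02  ] [-0.6 -0.1  0.1] [ -6. -16. -40.  37.  15. -24.]
scene 0.075 19 [0.6205 0.0239] rack rel home 0.0102 0.0012
scene (0.13, 0.17) few
side 0.075 283 [0.6093 0.0166] rack rel home -0.0018 -0.0047
side 0.13 52 [0.6091 0.0182] rack rel home -0.0017 -0.0031
```

```bash
python3 -m inch '[[-0.0008,-0.0003,0.0005,0,0,0,0.62],[-0.0016,-0.0005,0.001,0,0,0,0.62]]'; python3 -m inch '[[-0.0008,-0.0003,0.0005,0,0,0,0.62],[-0.0016,-0.0005,0.001,0,0,0,0.62]]'
python3 b.py "[.610,.021]"
```

```text
time: 8.07
ee_pos: [0.5841, 0.0104, 0.0199]
tcp_rot: [179.5, 32.8, -158.2]
wrist_force: [-2.5, -0.4, 1.1]
opening: 0.0321
time: 8.23
ee_pos: [0.5862, 0.0106, 0.02]
tcp_rot: [179.5, 32.8, -158.2]
wrist_force: [-1.7, -0.4, -0.1]
opening: 0.0321
[0.5862 0.0106 0.02  ] [-1.7 -0.4 -0.1] [ -6. -16. -40.  36.  15. -24.]
scene 0.075 14 [0.6177 0.0256] rack rel home 0.0076 0.0032
scene (0.13, 0.17) few
side 0.075 282 [0.6131 0.0171] rack rel home 0.002 -0.0047
side 0.13 51 [0.6126 0.0187] rack rel home 0.0018 -0.0031
```

```bash
python3 -m inch '[[-0.0008,-0.0003,0.0005,0,0,0,0.62],[-0.0016,-0.0005,0.001,0,0,0,0.62]]'; python3 -m inch '[[-0.0008,-0.0003,0.0005,0,0,0,0.62],[-0.0008,-0.0003,0.0005,0,0,0,0.62]]'
python3 b.py "[.610,.021]"
python3 - <<'E'
from h import *
e,*_=cam("side");s,*_=cam("scene")
save("c3.png",np.hstack([cv2.resize(e[140:260,170:330],(400,300),interpolation=2),cv2.resize(s[130:250,180:340],(400,300),interpolation=2)]))
E
```

```text
time: 8.5
ee_pos: [0.5875, 0.0108, 0.0196]
tcp_rot: [179.5, 32.7, -158.3]
wrist_force: [-10.4, -1.6, 4.4]
opening: 0.0327
time: 8.67
ee_pos: [0.588, 0.0108, 0.0193]
tcp_rot: [179.4, 32.7, -158.3]
wrist_force: [-15.7, -3.6, 7.9]
opening: 0.0323
[0.588  0.0108 0.0193] [-15.7  -3.6   7.9] [ -6. -15. -39.  36.  15. -24.]
scene 0.075 18 [0.6216 0.0234] rack rel home 0.0112 0.0005
scene (0.13, 0.17) few
side 0.075 289 [0.6133 0.0171] rack rel home 0.0023 -0.0047
side 0.13 52 [0.6126 0.0183] rack rel home 0.0017 -0.0035
```

View pics/c3.png

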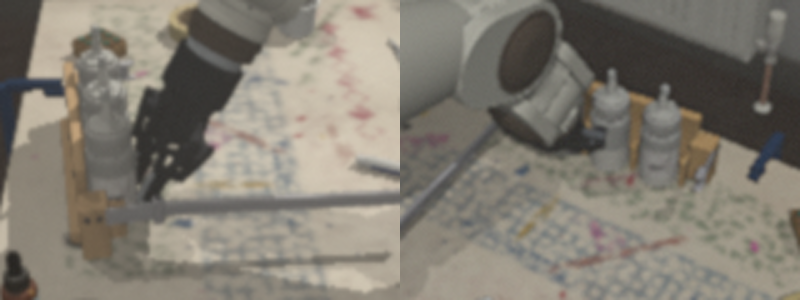

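Bottle stopped against the board: the push force rose to 16 N without further motion, and its row aligns with the neighbours. Now I retreat straight back and up.

```bash
python3 -m inch '[[0.003,0,-0.002,0,0,0,0.62],[0.007,0,-0.005,0,0,0,0.62],[0.015,0,-0.010,0,0,0,0.62],[0.03,0,-0.02,0,0,0,0.62],[0.05,0,-0.033,0,0,0,0.62],[0.067,0,-0.044,0,0,0,0.62],[0.067,0,-0.044,0,0,0,0.62]]'
python3 - <<'E'
from h import *
for p in((.50,-.02,.2),(.45,.15,.2),(.44,.135,.054)): print(p,plan(p,Rt(10,32)))
E
python3 b.py "[.613,.021]"
```

```text
time: 9.45
ee_pos: [0.5121, -0.02, 0.0201]
tcp_rot: [179.5, 32.7, -158.3]
wrist_force: [-0.1, 0.6, -1.0]
opening: 0.0324
(0.5, -0.02, 0.2) (array([-0.0879,  0.0059, -0.1574]), array([0.1181, 0.0119, 0.1722]))
(0.45, 0.15, 0.2) (array([-0.1016,  0.1822, -0.147 ]), array([0.1181, 0.0119, 0.1722]))
(0.44, 0.135, 0.054) (array([-0.0102,  0.1709, -0.0323]), array([0.1181, 0.0119, 0.1722]))
[ 0.5121 -0.02    0.0201] [-0.1  0.6 -1. ] [-12. -27. -47.  42.  18. -29.]
scene 0.075 104 [0.6167 0.0235] rack rel home 0.0064 0.0013
scene 0.13 28 [0.6129 0.0232] rack rel home 0.0026 0.0014
side 0.075 296 [0.6137 0.0171] rack rel home 0.0027 -0.0047
side 0.13 53 [0.612  0.0184] rack rel home 0.0012 -0.0033
```

```bash
python3 -m inch '[[-0.02,0,-0.035,0,0,0,1],[-0.04,0.002,-0.07,0,0,0,1],[-0.06,0.004,-0.105,0,0,0,1],[-0.088,0.006,-0.157,0.06,0.006,0.086,1],[-0.088,0.006,-0.157,0.118,0.012,0.172,1],[-0.088,0.006,-0.157,0.118,0.012,0.172,1],[-0.102,0.182,-0.147,0.118,0.012,0.172,1],[-0.102,0.182,-0.147,0.118,0.012,0.172,1],[-0.102,0.182,-0.147,0.118,0.012,0.172,1],[-0.102,0.182,-0.147,0.118,0.012,0.172,1],[-0.102,0.182,-0.147,0.118,0.012,0.172,1],[-0.102,0.182,-0.147,0.118,0.012,0.172,1]]'
python3 - <<'E'
from h import *
print(telemetry.get_obs()['q'].round(1))
print(plan((.44,.145,.054),Rt(10,32)))
for n in("scene","side"):
    p,d,K,T=cam(n); w=cloud(d,K,T)
    q=w[(w[...,2]>.045)&(w[...,2]<.075)&(w[...,0]>.29)&(w[...,0]<.41)&(w[...,1]>.03)&(w[...,1]<.13)]
    print(n,len(q),np.median(q,0).round(4))
E
```

```text
time: 10.55
ee_pos: [0.4518, 0.1545, 0.2003]
tcp_rot: [180.0, 32.0, -169.5]
wrist_force: [0.4, -0.1, 0.3]
opening: 0.0001
[ 22.7 -38.4 -34.   63.   -6.4  10.4]
(array([ 0.0889, -0.0072,  0.117 ]), array([0.0048, 0.0006, 0.0075]))
scene 152 [0.3456 0.0852 0.0649]
side 292 [0.3499 0.0869 0.0614]
```

Descend to the bar's left side, then compute the arc waypoints.

```bash
python3 -m inch '[[0.022,-0.002,0.03,0,0,0,1],[0.045,-0.004,0.059,0,0,0,1],[0.067,-0.006,0.088,0,0,0,1],[0.089,-0.007,0.117,0,0,0,1],[0.089,-0.007,0.117,0,0,0,1],[0.089,-0.007,0.117,0,0,0,1]]'
cat > arc.py <<'E'
from h import *
o=telemetry.get_obs();print(o["ee_pos"].round(4),o["tcp_rot"].round(1),o["wrist_force"].round(1),o["q"].round(0))
H=np.array([.5635,.0857]);hd=np.radians(10);h=np.array([np.cos(hd),np.sin(hd)]);l=np.array([-h[1],h[0]])
for f in np.arange(180,281,8).tolist()+[277]:
    a=np.radians(f);u=np.array([np.cos(a),np.sin(a)]);n=np.array([-np.sin(a),np.cos(a)])
    c=H+.125*u-(.0035+.014*abs(n@l)+.009*abs(n@h))*n
    print(f,c.round(4),plan([*c,.054],Rt(10,32))[0])
E
python3 arc.py
```

```text
time: 11.15
ee_pos: [0.4403, 0.1399, 0.0531]
tcp_rot: [-179.9, 31.9, -170.0]
wrist_force: [-0.0, -0.3, 1.6]
opening: -0.0001
[0.4403 0.1399 0.0531] [-179.9   31.9 -170. ] [-0.  -0.3  1.6] [ 21. -42. -52.  48.  -6.  10.]
180 [0.4385 0.1046] [ 0.0063 -0.0345 -0.0049]
188 [0.4372 0.0859] [ 0.0101 -0.0526 -0.0073]
196 [0.4383 0.0689] [ 0.0117 -0.0696 -0.0083]
204 [0.4415 0.0525] [ 0.0115 -0.0863 -0.0081]
212 [0.447  0.0363] [ 0.0092 -0.1032 -0.0067]
220 [0.4548 0.0208] [ 0.005  -0.1199 -0.004 ]
228 [0.4649 0.0062] [-1.300e-03 -1.359e-01 -1.000e-04]
236 [ 0.4773 -0.0069] [-0.0097 -0.151   0.0051]
244 [ 0.4916 -0.0183] [-0.02   -0.1647  0.0116]
252 [ 0.5077 -0.0276] [-0.0321 -0.1767  0.0191]
260 [ 0.5253 -0.0345] [-0.0458 -0.1865  0.0276]
268 [ 0.5439 -0.0387] [-0.0608 -0.1938  0.037 ]
276 [ 0.5632 -0.04  ] [-0.0767 -0.1985  0.0469]
277 [ 0.5656 -0.04  ] [-0.0787 -0.1989  0.0481]
```

```bash
python3 -m inch '[[0.002,-0.011,-0.001,0,0,0,1],[0.004,-0.022,-0.002,0,0,0,1],[0.005,-0.028,-0.004,0,0,0,1],[0.006,-0.033,-0.005,0,0,0,1],[0.007,-0.037,-0.005,0,0,0,1],[0.008,-0.041,-0.006,0,0,0,1],[0.009,-0.045,-0.006,0,0,0,1],[0.0095,-0.049,-0.007,0,0,0,1],[0.010,-0.053,-0.007,0,0,0,1],[0.0105,-0.057,-0.0075,0,0,0,1],[0.011,-0.061,-0.008,0,0,0,1],[0.0115,-0.065,-0.008,0,0,0,1]]'
python3 arc.py
cat > bar.py <<'E'
from h import *
H=np.array([.5635,.0857])
p,d,K,T=cam("side"); w=cloud(d,K,T)
rr=np.hypot(w[...,0]-H[0],w[...,1]-H[1])
q=w[(w[...,2]>.05)&(w[...,2]<.072)&(rr<.28)&(rr>.03)&(w[...,0]<.59)&(w[...,1]<.12)]
a=np.degrees(np.arctan2(q[:,1]-H[1],q[:,0]-H[0]))%360
hh,e=np.histogram(a,np.arange(170,300,3)); i=np.argsort(hh)[-4:]; print([(e[j],hh[j]) for j in sorted(i)])
E
python3 bar.py
```

```text
time: 12.15
ee_pos: [0.4383, 0.0747, 0.0551]
tcp_rot: [-180.0, 32.1, -169.9]
wrist_force: [0.2, 1.6, 0.5]
opening: -0.0002
[0.4383 0.0747 0.0551] [-180.    32.1 -169.9] [0.2 1.6 0.5] [  9. -46. -54.  50.   0.  -1.]
180 [0.4385 0.1046] [-0.004   0.0294  0.0038]
188 [0.4372 0.0859] [-0.0002  0.0113  0.0014]
196 [0.4383 0.0689] [ 0.0015 -0.0057  0.0004]
204 [0.4415 0.0525] [ 0.0013 -0.0224  0.0005]
212 [0.447  0.0363] [-0.0009 -0.0393  0.0019]
220 [0.4548 0.0208] [-0.0051 -0.056   0.0045]
228 [0.4649 0.0062] [-0.0114 -0.0721  0.0085]
236 [ 0.4773 -0.0069] [-0.0198 -0.0872  0.0137]
244 [ 0.4916 -0.0183] [-0.0301 -0.1009  0.0201]
252 [ 0.5077 -0.0276] [-0.0421 -0.1129  0.0277]
260 [ 0.5253 -0.0345] [-0.0558 -0.1227  0.0362]
268 [ 0.5439 -0.0387] [-0.0707 -0.1301  0.0456]
276 [ 0.5632 -0.04  ] [-0.0865 -0.1348  0.0555]
277 [ 0.5656 -0.04  ] [-0.0886 -0.1352  0.0568]
[(np.int64(179), np.int64(21)), (np.int64(182), np.int64(21)), (np.int64(188), np.int64(73)), (np.int64(191), np.int64(248))]
```

```bash
python3 -m inch '[[0,-0.005,0.001,0,0,0,1],[-0.001,-0.010,0.0015,0,0,0,1],[-0.0025,-0.015,0.002,0,0,0,1],[-0.004,-0.020,0.003,0,0,0,1],[-0.005,-0.025,0.0035,0,0,0,1],[-0.006,-0.030,0.004,0,0,0,1],[-0.007,-0.035,0.005,0,0,0,1],[-0.008,-0.040,0.0055,0,0,0,1],[-0.009,-0.045,0.006,0,0,0,1],[-0.0105,-0.050,0.007,0,0,0,1],[-0.012,-0.055,0.008,0,0,0,1],[-0.014,-0.060,0.0093,0,0,0,1]]'
python3 arc.py|sed -n '1p;7,15p'; python3 bar.py
```

```text
time: 13.2
ee_pos: [0.4657, 0.0184, 0.0548]
tcp_rot: [-180.0, 32.1, -169.9]
wrist_force: [0.3, 2.5, -0.0]
opening: 0.0
[0.4657 0.0184 0.0548] [-180.    32.1 -169.9] [ 0.3  2.5 -0. ] [ -1. -41. -51.  48.   6. -10.]
220 [0.4548 0.0208] [ 0.0092  0.0042 -0.0048]
228 [0.4649 0.0062] [ 0.0029 -0.0119 -0.0009]
236 [ 0.4773 -0.0069] [-0.0055 -0.027   0.0043]
244 [ 0.4916 -0.0183] [-0.0158 -0.0407  0.0108]
252 [ 0.5077 -0.0276] [-0.0278 -0.0527  0.0183]
260 [ 0.5253 -0.0345] [-0.0415 -0.0625  0.0269]
268 [ 0.5439 -0.0387] [-0.0564 -0.0699  0.0362]
276 [ 0.5632 -0.04  ] [-0.0722 -0.0746  0.0462]
277 [ 0.5656 -0.04  ] [-0.0743 -0.075   0.0474]
[(np.int64(206), np.int64(15)), (np.int64(215), np.int64(19)), (np.int64(218), np.int64(106)), (np.int64(221), np.int64(52))]
```

Tracking well. Continue along the arc.

```bash
python3 -m inch '[[-0.001,-0.005,0.0006,0,0,0,1],[-0.0015,-0.010,0.001,0,0,0,1],[-0.002,-0.015,0.0015,0,0,0,1],[-0.003,-0.020,0.002,0,0,0,1],[-0.0045,-0.0245,0.003,0,0,0,1],[-0.007,-0.029,0.005,0,0,0,1],[-0.010,-0.033,0.007,0,0,0,1],[-0.013,-0.037,0.009,0,0,0,1],[-0.016,-0.0408,0.011,0,0,0,1],[-0.020,-0.045,0.0134,0,0,0,1],[-0.024,-0.049,0.0159,0,0,0,1],[-0.028,-0.0527,0.0184,0,0,0,1]]'
python3 arc.py|sed -n '1p;11,15p'; python3 bar.py
```

```text
time: 14.25
ee_pos: [0.5082, -0.0274, 0.0539]
tcp_rot: [-180.0, 32.0, -169.9]
wrist_force: [-0.5, 1.4, 1.4]
opening: 0.0002
[ 0.5082 -0.0274  0.0539] [-180.    32.  -169.9] [-0.5  1.4  1.4] [ -9. -32. -47.  45.  10. -16.]
252 [ 0.5077 -0.0276] [ 0.0003 -0.0001 -0.0004]
260 [ 0.5253 -0.0345] [-0.0133 -0.0099  0.0082]
268 [ 0.5439 -0.0387] [-0.0283 -0.0173  0.0175]
276 [ 0.5632 -0.04  ] [-0.0441 -0.022   0.0275]
277 [ 0.5656 -0.04  ] [-0.0462 -0.0224  0.0287]
[(np.int64(242), np.int64(15)), (np.int64(245), np.int64(31)), (np.int64(248), np.int64(97)), (np.int64(251), np.int64(24))]
```

```bash
python3 -m inch '[[-0.0035,-0.0027,0.0022,0,0,0,1],[-0.007,-0.0053,0.0044,0,0,0,1],[-0.0105,-0.008,0.0065,0,0,0,1],[-0.014,-0.0104,0.0087,0,0,0,1],[-0.0178,-0.0124,0.011,0,0,0,1],[-0.0215,-0.0143,0.0133,0,0,0,1],[-0.025,-0.016,0.0155,0,0,0,1],[-0.0283,-0.0173,0.0175,0,0,0,1],[-0.0315,-0.0183,0.0195,0,0,0,1],[-0.0345,-0.0192,0.0214,0,0,0,1]]'
python3 arc.py|sed -n '1p;13,15p'; python3 bar.py
```

```text
time: 15.13
ee_pos: [0.5513, -0.039, 0.0541]
tcp_rot: [-180.0, 32.1, -169.9]
wrist_force: [-1.5, 0.6, -0.8]
opening: 0.0002
[ 0.5513 -0.039   0.0541] [-180.    32.1 -169.9] [-1.5  0.6 -0.8] [ -9. -24. -42.  42.  10. -17.]
268 [ 0.5439 -0.0387] [ 0.0062  0.0016 -0.0038]
276 [ 0.5632 -0.04  ] [-0.0097 -0.0031  0.0062]
277 [ 0.5656 -0.04  ] [-0.0117 -0.0035  0.0074]
[(np.int64(260), np.int64(10)), (np.int64(263), np.int64(10)), (np.int64(266), np.int64(42)), (np.int64(269), np.int64(81))]
```

```bash
for i in 1; do python3 -m inch '[[-0.0017,-0.0005,0.0011,0,0,0,1],[-0.0034,-0.001,0.0021,0,0,0,1],[-0.0051,-0.0015,0.0032,0,0,0,1],[-0.0068,-0.002,0.0042,0,0,0,1],[-0.0085,-0.0025,0.0053,0,0,0,1]]'; python3 -m inch '[[-0.0012,-0.0002,0.0008,0,0,0,1],[-0.0024,-0.0004,0.0015,0,0,0,1]]'; done; python3 bar.py
```

```text
time: 15.6
ee_pos: [0.5614, -0.0396, 0.0542]
tcp_rot: [-180.0, 32.1, -169.9]
wrist_force: [-0.8, 1.0, -0.6]
opening: 0.0001
time: 15.77
ee_pos: [0.5643, -0.0395, 0.0542]
tcp_rot: [-180.0, 32.1, -169.9]
wrist_force: [-1.1, 0.3, -0.1]
opening: 0.0002
[(np.int64(266), np.int64(13)), (np.int64(269), np.int64(12)), (np.int64(272), np.int64(36)), (np.int64(275), np.int64(96))]
```

```bash
python3 -m inch '[[-0.0012,-0.0001,0.0008,0,0,0,1],[-0.0017,-0.0002,0.0011,0,0,0,1]]'; python3 -m inch '[[-0.0008,-0.0001,0.0005,0,0,0,1],[-0.0012,-0.0001,0.0008,0,0,0,1]]'; python3 -m inch '[[-0.0008,-0.0001,0.0005,0,0,0,1],[-0.0008,-0.0001,0.0005,0,0,0,1]]'
```

```text
time: 15.98
ee_pos: [0.5663, -0.0394, 0.0542]
tcp_rot: [-180.0, 32.1, -169.9]
wrist_force: [-0.6, 1.1, -0.6]
opening: 0.0001
time: 16.15
ee_pos: [0.5673, -0.0393, 0.0539]
tcp_rot: [-180.0, 32.0, -169.9]
wrist_force: [-8.6, -0.7, 4.5]
opening: 0.0
time: 16.32
ee_pos: [0.5676, -0.0393, 0.0539]
tcp_rot: [180.0, 31.9, -170.0]
wrist_force: [-16.9, -1.0, 8.6]
opening: -0.0003
```

The force rises sharply at the expected shut angle, so the bar is on its stop. Backing off to look.

```bash
python3 -m inch '[[0.003,0,-0.002,0,0,0,1],[0.008,0,-0.005,0,0,0,1],[0.02,0,-0.013,0,0,0,1],[0.045,0,-0.03,0,0,0,1],[0.068,0,-0.045,0,0,0,1],[0.04,0,-0.08,0,0,0,1],[0.02,0.03,-0.12,0,0,0,1],[0.02,0.06,-0.15,0,0,0,1],[0.02,0.09,-0.15,0,0,0,1],[0.02,0.12,-0.15,0,0,0,1],[0.02,0.15,-0.15,0,0,0,1],[0.02,0.18,-0.15,0,0,0,1]]'
python3 bar.py; python3 b.py "[.613,.021]"
python3 - <<'E'
from h import *
H=np.array([.5635,.0857])
for n in("scene","side"):
    p,d,K,T=cam(n);w=cloud(d,K,T);save(n+"2.png",p)
    hsv=cv2.cvtColor(p,cv2.COLOR_RGB2HSV)
    q=w[(w[...,2]>.055)&(w[...,2]<.07)&(w[...,0]>.5)&(w[...,0]<.602)&(w[...,1]<.06)&(w[...,1]>-.17)&(hsv[...,1]<60)]
    l=cv2.fitLine(q[:,:2].astype(np.float32),cv2.DIST_HUBER,0,.01,.01).ravel();print(n,len(q),l,np.degrees(np.arctan2(l[1],l[0]))%180+180,"x at y=-.04",l[2]+l[0]/l[1]*(-.04-l[3]))
a=cv2.resize(cv2.imread("pics/side2.png")[140:260,170:330],(400,300),interpolation=2);b=cv2.resize(cv2.imread("pics/scene2.png")[130:250,180:340],(400,300),interpolation=2)
cv2.imwrite("pics/c4.png",np.hstack([a,b]))
E
```

```text
time: 17.32
ee_pos: [0.4414, 0.1223, 0.1716]
tcp_rot: [180.0, 32.2, -169.9]
wrist_force: [0.8, -0.3, -0.2]
opening: 0.0001
[(np.int64(272), np.int64(7)), (np.int64(275), np.int64(75)), (np.int64(278), np.int64(36)), (np.int64(293), np.int64(7))]
[0.4405 0.127  0.1713] [-1.1  0.4 -0.7] [ 19. -43. -39.  61.  -4.   7.]
scene 0.075 172 [0.6143 0.0243] rack rel home 0.0042 0.0023
scene 0.13 30 [0.6123 0.0231] rack rel home 0.002 0.0013
side 0.075 295 [0.6138 0.0171] rack rel home 0.0027 -0.0048
side 0.13 52 [0.6127 0.0183] rack rel home 0.0018 -0.0034
scene 344 [ 0.10699312 -0.9942598   0.5804837  -0.06483886] 276.14203 x at y=-.04 0.57781076
side 174 [ 0.09586404 -0.9953944   0.5802429  -0.04327954] 275.50107 x at y=-.04 0.579927
```

View pics/c4.png

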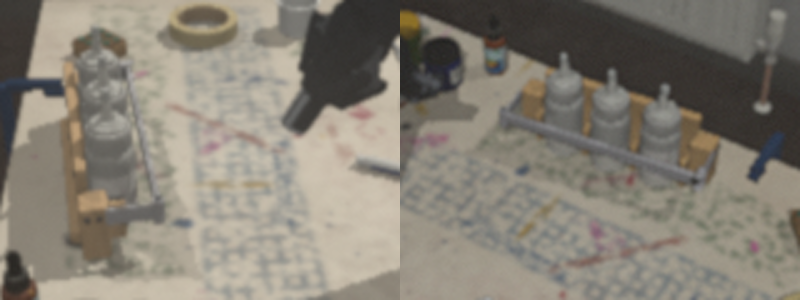

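```bash
python3 - <<'E'
from h import *
w0={n:np.load(n+".npz")["w"] for n in("scene","side")}
from scipy.optimize import least_squares
p,d,K,T=cam("side");w=cloud(d,K,T)
for c0 in((.619,-.048),(.629,-.118)):
  for ww in(w0["side"],w):
    q=ww[(np.hypot(ww[...,0]-c0[0],ww[...,1]-c0[1])<.036)&(ww[...,2]>.075)&(ww[...,2]<.115)][:,:2]
    print(c0,len(q),least_squares(lambda c:np.hypot(*(q-c).T)-.0265,c0,loss="soft_l1",f_scale=.002).x.round(4))
order.job_done()
E
```

```text
(0.619, -0.048) 258 [ 0.6184 -0.0512]
(0.619, -0.048) 102 [ 0.6186 -0.0522]
(0.629, -0.118) 103 [ 0.6291 -0.1218]
(0.629, -0.118) 107 [ 0.6289 -0.1214]
the job is handed in; nothing more can be done
```

The bottle is home in the empty left bay, the keeper bar is shut across the front, and I handed the job in at about 17.5 s of the 72 s allowed.

- **Bottle:** I pushed it upright with two slightly parted fingertips, about 20–25 mm above the table, first to the bay mouth and then straight in. It stopped against the back board, where the push force rose to about 16 N. It was not gripped or lifted, and its body and nozzle fits still lined up to within a few millimetres.
- **Keeper bar:** I swung it shut with closed fingertips at about 1–3 N. At the expected shut angle the force jumped to about 17 N, which I took as the stop. The last pictures show it lying across all three bottles.
- **Everything else:** The two racked bottles measured within 1 mm of where they started. I did not re-measure the jars, stamp, tape, tub or dropper; the arm stayed clear of them. At hand-in the arm hung free, with wrist force about zero.

**Disagreements:**
- The scene and side cameras differ by about 5–7 mm in y.
- The bottle's final depth read about 2–4 mm deeper than my estimate of home, which fits the uncertainty in my rack pose.
- The bar's fitted angle was 275.5–276.1°, against about 277° predicted from my estimated rack direction (or 276.7° from the board line alone).

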